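# Click a torch barrel onto the inclined mandrel

## Robot

A 6-joint arm with a two-finger parallel gripper is mounted at the origin on a cart in front of the work surface, level with it; the furniture and walls round the work are solid. World frame = base frame: x ahead of the robot, y to its left, z up, the work surface at z = 0. Lengths are in mm, angles in rad, forces in N, time in s.
With the tool pointing down it reaches from about 350 to 875 mm from the base axis. Payload 4.2 kg.
Tool frame: the origin (TCP) lies midway between the tips of the shut fingers; the grasp point (between the pads) lies 19 mm behind it; y points along the fingers, x is the direction in which the jaws open and shut, and the axes are right-handed (so a half turn about y gives the same grasp; the last joint's range is limited). The gripper opens to 85 mm and grips with 20 to 120 N. Pads are 22 mm wide; open, the fingers measure 114 mm over their backs; the gripper's body (76 mm by 85 mm) begins 54 mm behind the grasp point. The pads swing forward as they close: fully open they stand 13 mm farther back than shut.
Start: joints at [1.598, 0.385, 0.008, 0, -1.194, -0.259], TCP at [143.55, 608.27, 231.312] pointing down, gripper open.
Joint ranges: [-3.14, 3.14], [-1.21, 2.06], [-1.07, 1.41], [-3.16, 2.05], [-2.99, -0.16], [-3.1, 3.1]. Speed limits (rad/s): [2.79, 2.79, 3.14, 3.14, 3.14, 3.14].

## Interface

Orientations are given as a unit quaternion [w, x, y, z].
In Python, from rig import * gives the robot as it stands.
- The arm moves only by the shell command python3 -m pendant 'ROWS' [FORCE]. ROWS is text: rows parted by semicolons, each of 7 numbers parted by spaces: the turn, a rotation vector about the tool's x, y, z in rad, then the shift along the tool's x, y, z in mm, then the opening in per cent of the stroke, from 0 (shut) to 100 (fully open). In form: wx wy wz dx dy dz jaw; .... A call has 1 to 8 rows; each row is the pose to reach, as a shift and turn from the pose measured when the call began, along the tool's axes at that moment; what a row does not reach only later rows make up. A row lasts 1/10 s, in which the tool goes at most 50 mm and 8.59 degrees, less where a joint would pass 70% of its speed; a pose out of reach is approached as far as the arm can. A call with a gripper value outside its range is refused whole. The fingers move at their own pace and stop on an object; FORCE is the grip in N (left out, the last holds). Time passes only in rows, so rows that repeat a pose let the fingers close. It gives the time, the measured TCP pose, the force and the opening at its end, in the units of the state.
- get_obs(): the state, without advancing time (a new reading comes with each control period).
- camera(name): name is "scene" or "top" or "wrist"; returns (picture, depth): 400x640x3 uint8, red, green, blue; 400x640 float32, mm along the optical axis (not along the pixel's ray), 0 where there is no reading.
- camera_params(name): a dict with "fov_y" (degrees; the focal length in pixels is half the picture's height over the tangent of half this angle, whatever the lens; pixels are square), "cx", "cy" (the principal point, pixels), "origin" and "attitude" of the camera in the world. Camera axes: x right, y down, z forward; pixel columns grow to the right and rows downward; lengths in mm; the calibration is good to about 2 mm. A picture is of the moment at which its call begins: read the wrist's pose just before it. camera_params takes no time and is no camera call; for the wrist camera it gives the pose at the moment of the call.
- finish_job(): hands the job in, once; it reports no verdict.
The state is a dict: "clock": time; "q": joint angles; "qd": joint speeds; "effort": joint torques, N m; "position": TCP position; "ee_rot": TCP orientation; "ft_force": force on the tool from outside, world axes, zero at the start; "moment": the same for the moment, N m; "gripper_width": finger opening in mm.
Only numpy, scipy, OpenCV 4.12 (cv2) and the standard library are available. Lean on these libraries where they do the work, as an engineer would, in place of code of your own. Each camera call takes 0.05 s, during which the arm holds its last target. There are 200 camera calls.

## Task

Pick up the longer of the two black torch barrels and slide it, wide end first, down over the slanted rod of the holding mandrel, feeling for the sprung ball: push it on until the ball clicks into the groove inside the barrel, no further, and let go so that the ball holds it there. Leave the shorter barrel and the glue bottle standing where they are.

Things in the scene. Friction and masses are not known exactly. Their poses are not given: they have to be found in the camera images.
- long_barrel: Longer black torch barrel: open stepped tube 110 mm long, about 0.25 kg, standing on its wide end. Origin: centre of the wide end; z runs along the tube to the neck. Wide part 54 mm across to z = 75 mm, then neck 48 mm across (grip here). Bore 32 mm right through, with a square-edged ring groove inside, 45 mm across, from z = 33 to 57 mm, into which the ball clicks.
- short_barrel: Shorter black torch barrel, 80 mm long, 54 mm across with a 48 mm neck, standing upright; not wanted, must stay where it stands. Origin: centre of its underside, z up.
- mandrel_rod: Steel rod of the mandrel, fixed, 30 mm thick, 100 mm long, the last 12 mm tapering to a 14 mm tip. Leans 28 degrees from vertical, tip towards the robot and its right. Origin: on its axis at the foot, 65 mm above the bench, where a grey collar 48 mm across begins; z along the rod to the tip, y level. A sprung steel ball sticks 6 mm out of its lower (-x) side, centre anywhere from z = 60 to 80 mm.
- rod_tip (a point): Centre of the rod's tip, 100 mm up the rod. The ball's place differs every time and is not reported: feel for it. The barrel meets it about 9 mm before the ball's centre and needs some 5 to 15 N to press it in; then it slides easily (about 2 N) until, some 30 mm on, the groove reaches the ball, which pulls the barrel on with about 10 N and clicks out. When clicked in, the wide end lies 45 mm below the ball's centre, clear of the collar, 2 to 4 mm of play each way.
- detent (a joint): How far the sprung ball is pressed in, in m: 0 is fully out (free, or sprung into the groove), 0.002 to 0.006 while the barrel's bore presses on it. Spring 7 N plus 1 N per mm. After the click the groove's far edge resists again with 5 to 15 N; forced past that, the barrel is too far on and must be drawn back. The barrel's own weight does not move it past the ball.
- mandrel: Stand of the mandrel, fixed to the bench: base plate 150 x 100 x 12 mm with the slanted rod on it. Origin: centre of its underside, z up; the rod leans towards its -x.
- glue_bottle: Red glue bottle, 118 mm high, up to 43 mm wide, standing on the bench behind the work; leave it standing. Origin: centre of its underside, z up.
Not all that is in view belongs to the job. Leave any pink look-alike of the mandrel alone.

How it is judged:
By the outcome, as a careful person would: the job done as asked, in the order asked, and still so for the second after the job is handed in, with the robot touching nothing.
It also fails if it takes over 61 s, if anything falls off the work surface, if the arm or the gripper's body presses on something with over 40 N, if the wrist force passes 120 N, or if a joint passes its speed limit or range.

## Working session

There is one attempt and no reset: what is moved stays moved. The work goes in short steps, Python scripts to look and compute and a shell command to move; the robot and the scene stay as the last step left them, time stands still between calls to the robot, and variables do not carry over. Pictures are saved under pics/ and viewed, about 8 in all and at most 12, crops included, and the job is handed in when it is done.

```bash
ls; mkdir -p pics; python3 - <<'E'
from rig import *
import cv2,numpy as np
o=get_obs();print({k:np.round(v,3).tolist() for k,v in o.items()})
for n in("scene","top"):
    p,d=camera(n);cv2.imwrite(f"pics/{n}0.png",p[:,:,::-1]);np.savez(f"{n}0.npz",p=p,d=d);print(n,camera_params(n))
print(camera_params("wrist"))
E
```

```text
pics
{'clock': 0.0, 'q': [1.598, 0.386, 0.007, -0.001, -1.194, -0.259], 'qd': [0.002, -0.001, -0.001, 0.001, -0.0, -0.001], 'effort': [0.001, -39.229, 18.841, 4.186, -0.005, 0.0], 'position': [143.422, 607.709, 230.183], 'ee_rot': [-0.438, 0.439, -0.554, 0.555], 'ft_force': [0.778, -0.645, 0.802], 'moment': [-0.051, 0.048, 0.02], 'gripper_width': 85.201}
scene {'fov_y': 43.29138195306217, 'cx': 324.3052417678602, 'cy': 206.90688248554073, 'origin': array([-434.92212773, -620.57400662,  860.04848921]), 'attitude': array([-0.42783708,  0.76979205, -0.41129457,  0.23497322])}
top {'fov_y': 52.28350783592632, 'cx': 322.5468466234697, 'cy': 192.84668619455394, 'origin': array([ 302.16435   ,   42.46843421, 1363.35620789]), 'attitude': array([-0.07726082,  0.72823336, -0.67665132,  0.07648487])}
{'fov_y': 63.60843605199895, 'cx': 318.53647230534546, 'cy': 195.9297653040389, 'origin': array([222.71053984, 590.29413778, 372.9172559 ]), 'attitude': array([-0.09922136, -0.61264269,  0.774253  ,  0.12392075])}
```

View pics/scene0.png

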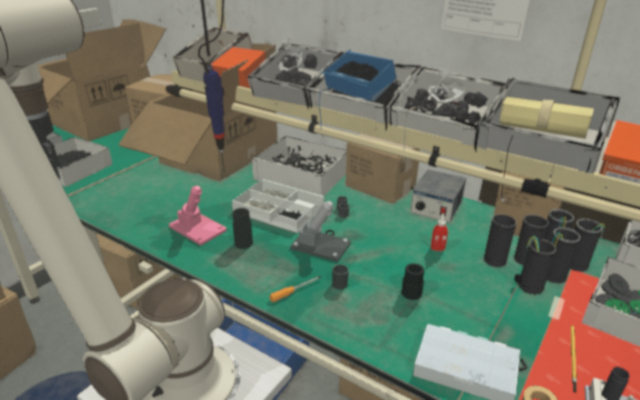

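View pics/top0.png

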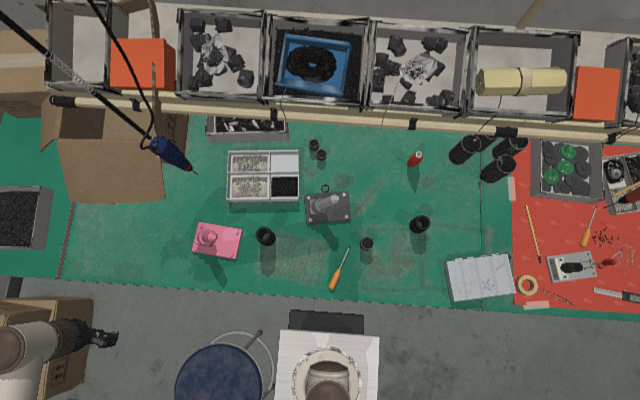

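```bash
cat > h.py <<'E'
from rig import *
import cv2,numpy as np
from scipy.spatial.transform import Rotation as R
def Rq(q): return R.from_quat(np.roll(q,-1)).as_matrix()
def cloud(d,c):
    f=200/np.tan(np.radians(c["fov_y"])/2); v,u=np.mgrid[0:400,0:640]
    P=np.stack([(u-c["cx"])/f*d,(v-c["cy"])/f*d,d],-1)
    W=P@Rq(c["attitude"]).T+c["origin"]; W[d<=0]=np.nan; return W
def proj(p,c):
    f=200/np.tan(np.radians(c["fov_y"])/2); q=(np.asarray(p)-c["origin"])@Rq(c["attitude"])
    return q[...,:2]/q[...,2:]*f+[c["cx"],c["cy"]]
def rays(u,c,z):
    f=200/np.tan(np.radians(c["fov_y"])/2);u=np.asarray(u,float)
    r=np.c_[(u-[c["cx"],c["cy"]])/f,np.ones(len(u))]@Rq(c["attitude"]).T
    return c["origin"]+r*((z-c["origin"][2])/r[:,2])[:,None]
E
python3 - <<'E'
from h import *
np.set_printoptions(precision=1,suppress=True)
W={n:cloud(np.load(n+"0.npz")["d"],camera_params(n)) for n in("top","scene")}
T=W["top"]
for n,(u,v) in dict(A=(265,236),B=(419,225),C=(366,243),mand=(327,207),pink=(217,240),glue=(415,158)).items():
    Q=T[v-22:v+22,u-27:u+27].reshape(-1,3);bg=np.nanmedian(Q[:,2]);S=Q[Q[:,2]>15]
    top=np.nanpercentile(S[:,2],97); t=S[S[:,2]>top-8]
    print(n,"table",np.nanpercentile(Q[:,2],20),"top",top,"n",len(t),"topmid",(t.min(0)+t.max(0))/2,"ext",np.ptp(t,axis=0))
    xy=np.nanmedian(t,0)[:2]
    Z=W["scene"].reshape(-1,3);Z=Z[(np.hypot(*(Z[:,:2]-xy).T)<45)&(Z[:,2]>15)]
    if len(Z):print("   scene top",np.percentile(Z[:,2],97),"n",len(Z))
o=get_obs();print(Rq(o["ee_rot"]))
for n in W: cv2.imwrite(f"pics/{n}1.png",cv2.resize(np.load(n+"0.npz")["p"][(slice(170,270) if n=="top" else slice(190,310)),(slice(190,350) if n=="top" else slice(160,360)),::-1],None,fx=4,fy=4,interpolation=2))
E
```

```text
A table -2.752524451256022 top 113.19962026806428 n 97 topmid [438.  227.7 110.6] ext [46.4 45.5 10.5]
   scene top 110.80738311566905 n 649
B table -2.5987799940125114 top 82.56912835663215 n 105 topmid [ 514.9 -268.1   80.2] ext [45.6 45.1 11.2]
   scene top 80.4543431114485 n 614
C table -2.761594331155402 top 54.26180517494621 n 35 topmid [441.3 -99.6  51.5] ext [39.2 39.6  9.5]
   scene top 51.80519209287233 n 305
mand table -0.9161018481806421 top 152.9892157517035 n 59 topmid [557.5  17.6 152.7] ext [25.3 25.  15.5]
   scene top 151.8487284627481 n 490
pink table -0.990143418655225 top 152.9477499428464 n 60 topmid [415.3 374.8 152.2] ext [24.8 26.4 13.4]
   scene top 151.35013391676205 n 489
glue table -2.7299280226354314 top 108.40544935734135 n 12 topmid [ 734.1 -246.4  110.6] ext [ 7.9  8.1 20.3]
   scene top 376.88289252256493 n 1291
[[-0.2 -0.   1. ]
 [-1.  -0.  -0.2]
 [ 0.  -1.   0. ]]
```

View pics/top1.png

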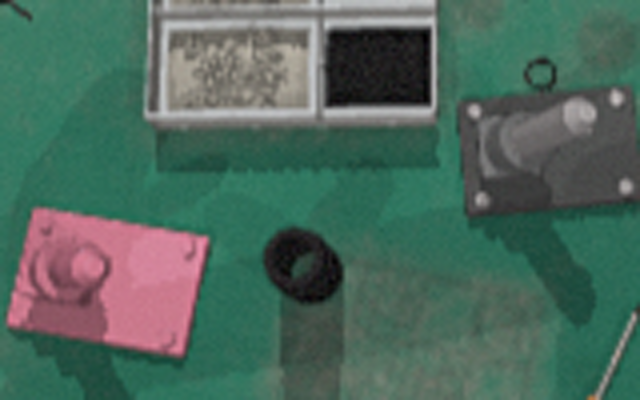

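View pics/scene1.png

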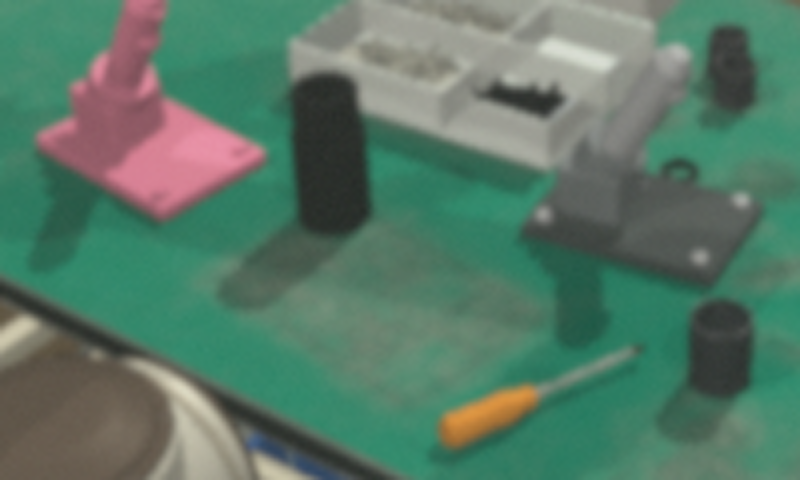

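```bash
python3 - <<'E'
from h import *
np.set_printoptions(precision=2,suppress=True)
c=camera_params("top");D=np.load("top0.npz");W=cloud(D["d"],c)
s=np.array([[475,112],[617,97],[482,200],[626,187]])/4+[190,170]
X=rays(s,c,14);print(X, "centre",X.mean(0))
e=(X[1]-X[0]+X[3]-X[2])[:2];print("base -x dir",e/np.linalg.norm(e),np.degrees(np.arctan2(e[1],e[0])))
for n in("top","scene"):
    c=camera_params(n);Z=cloud(np.load(n+"0.npz")["d"],c).reshape(-1,3)
    near=np.hypot(Z[:,0]-560,Z[:,1]-35)<70
    for lo,hi in((80,90),(90,100),(100,110),(110,120),(120,130),(130,140),(140,149),(149,158)):
        t=Z[near&(Z[:,2]>lo)&(Z[:,2]<hi)];print(n,lo,len(t),(t.mean(0) if len(t) else 0))
    t=Z[near&(Z[:,2]>7)&(Z[:,2]<17)];
    if n=="top":
        r=cv2.minAreaRect(t[:,:2].astype(np.float32));print(r, np.median(t[:,2]))
E
```

```text
[[579.36 100.16  14.  ]
 [601.21 -18.8   14.  ]
 [504.95  88.33  14.  ]
 [524.78 -31.03  14.  ]] centre [552.58  34.67  14.  ]
base -x dir [ 0.17 -0.99] -80.08055078733062
top 80 18 [546.06  56.24  84.83]
top 90 18 [549.4   51.4   95.56]
top 100 19 [548.67  47.2  105.23]
top 110 17 [550.46  40.25 115.29]
top 120 17 [549.22  35.96 125.93]
top 130 22 [551.93  26.04 135.55]
top 140 35 [554.96  20.1  145.42]
top 149 36 [556.69  16.81 152.34]
((564.6929321289062, 36.12123489379883), (120.8596420288086, 139.08929443359375), 9.175507545471191) 11.53615594634266
scene 80 32 [541.    40.91  85.24]
scene 90 29 [542.27  36.94  94.69]
scene 100 35 [543.03  32.17 104.22]
scene 110 40 [544.63  24.37 115.1 ]
scene 120 39 [546.3   17.   125.16]
scene 130 38 [546.05  15.09 135.13]
scene 140 38 [548.23  13.2  144.37]
scene 149 30 [553.66  11.82 152.2 ]
```

```bash
cat >> h.py <<'E'
AZ=np.radians(-80)
def Rt(tilt,az=AZ):
    "tool attitude: y along -rod axis, jaw axis x in the lean plane"
    t=np.radians(tilt);l=np.array([np.cos(az),np.sin(az),0]);z=np.array([0,0,1.])
    a=np.sin(t)*l+np.cos(t)*z;x=np.cos(t)*l-np.sin(t)*z
    return np.c_[x,-a,np.cross(x,-a)]
def row(p,Rm):
    o=get_obs();C=Rq(o["ee_rot"]);w=R.from_matrix(C.T@Rm).as_rotvec();s=C.T@(np.asarray(p)-o["position"])
    print("row",*np.round(w,4),*np.round(s,1),"| rows>=",round(max(np.linalg.norm(w)/.15,np.linalg.norm(s)/50),1))
def state():
    o=get_obs();print({k:np.round(o[k],2).tolist() for k in("clock","position","ft_force","moment","gripper_width","q")})
E
python3 - <<'E'
from h import *
row([438,228,220],Rt(0))
E
```

```text
row 0.0003 -0.4065 0.0019 301.9 11.0 374.0 | rows>= 9.6
```

```bash
r="0 -0.4065 0.002 302 11 374 100"; python3 -m pendant '0 -0.4065 0.002 302 11 374 100;0 -0.4065 0.002 302 11 374 100;0 -0.4065 0.002 302 11 374 100;0 -0.4065 0.002 302 11 374 100;0 -0.4065 0.002 302 11 374 100;0 -0.4065 0.002 302 11 374 100;0 -0.4065 0.002 302 11 374 100;0 -0.4065 0.002 302 11 374 100'; python3 -c "
from h import *
row([438,228,220],Rt(0));state()"
```

```text
clock: 0.9
position: [388.9, 290.1, 221.7]
ee_rot: [-0.542, 0.542, -0.455, 0.454]
ft_force: [0.6, 0.8, 0.3]
gripper_width: 85.3
row 0.0005 0.0005 -0.0 69.7 1.7 37.5 | rows>= 1.6
{'clock': 0.9, 'position': [388.92, 290.12, 221.72], 'ft_force': [0.65, 0.82, 0.28], 'moment': [0.04, -0.1, 0.05], 'gripper_width': 85.27, 'q': [0.98, 0.15, -0.34, -0.0, -1.08, 0.77]}
```

```bash
python3 -m pendant '0 0 0 69.7 1.7 37.5 100;0 0 0 69.7 1.7 37.5 100;0 0 0 69.7 1.7 37.5 100;0 0 0 69.7 1.7 37.5 100'; python3 - <<'E'
from h import *
np.set_printoptions(precision=1,suppress=True)
row([438,228,220],Rt(0));state()
c=camera_params("wrist");p,d=camera("wrist");cv2.imwrite("pics/w0.png",p[:,:,::-1])
W=cloud(d,c);Z=W.reshape(-1,3);print("uv expected",proj([438,228,110],c))
n=np.hypot(Z[:,0]-438,Z[:,1]-228)<45
for lo,hi in((10,60),(60,80),(100,107),(107,114)):
    t=Z[n&(Z[:,2]>lo)&(Z[:,2]<hi)]
    if len(t):
        (x,y),r=cv2.minEnclosingCircle(t[:,:2].astype(np.float32));print(lo,len(t),t.mean(0),x,y,r)
E
```

```text
clock: 1.3
position: [438.1, 227.3, 219.6]
ee_rot: [-0.541, 0.542, -0.455, 0.455]
ft_force: [0.5, 0.3, 0.4]
gripper_width: 85.1
row 0.0012 -0.0014 0.0001 -0.7 -0.4 0.0 | rows>= 0.0
{'clock': 1.3, 'position': [438.08, 227.35, 219.64], 'ft_force': [0.46, 0.3, 0.36], 'moment': [0.04, -0.01, 0.0], 'gripper_width': 85.08, 'q': [0.81, 0.17, -0.32, -0.0, -1.08, 0.94]}
uv expected [318.4 193.7]
10 688 [441.8 229.6  34.5] 441.879150390625 229.9602508544922 25.868581771850586
60 702 [446.7 230.3  71.9] 439.1513671875 229.17718505859375 26.8176212310791
100 201 [440.7 229.  103.4] 444.1971130371094 230.63014221191406 22.420204162597656
107 1430 [439.7 229.1 109.7] 438.6737365722656 228.9371337890625 24.01479721069336
```

View pics/w0.png

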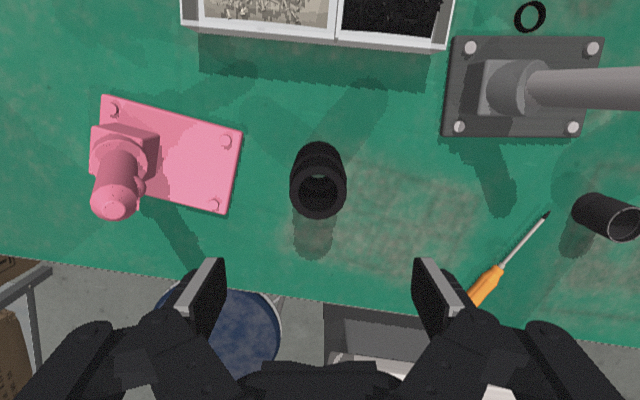

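```bash
python3 -c "
from h import *
row([500,70,270],Rt(0))"
```

```text
row 0.001 0.0001 0.0 166.4 -50.3 33.8 | rows>= 3.5
```

```bash
python3 -m pendant '0 0 0 166.4 -50.3 33.8 100;0 0 0 166.4 -50.3 33.8 100;0 0 0 166.4 -50.3 33.8 100;0 0 0 166.4 -50.3 33.8 100;0 0 0 166.4 -50.3 33.8 100;0 0 0 166.4 -50.3 33.8 100'; cat > m.py <<'E'
from h import *
from scipy.optimize import least_squares
np.set_printoptions(precision=2,suppress=True)
state()
c=camera_params("wrist");p,d=camera("wrist");cv2.imwrite("pics/w1.png",p[:,:,::-1]);np.savez("w1.npz",p=p,d=d,o=c["origin"],a=c["attitude"])
W=cloud(d,c);print("uv tip",proj([557,17,153],c))
Z=W.reshape(-1,3)
t=Z[(abs(Z[:,0]-552)<65)&(abs(Z[:,1]-35)<100)&(Z[:,2]>5)&(Z[:,2]<18)]
print("plate",np.median(t[:,2]),cv2.minAreaRect(t[:,:2].astype(np.float32)))
n=(np.hypot(Z[:,0]-557,Z[:,1]-25)<55)&(Z[:,2]>80)&(Z[:,2]<139);Q=Z[n]
def ax(v):
    a=np.array([v[2],v[3],1]);return np.r_[v[0],v[1],153.3],a/np.linalg.norm(a)
def res(v):
    b,a=ax(v);r=np.linalg.norm(np.cross(Q-b,a),axis=1);return r-15
s=least_squares(res,[557,17,.09,-.52],loss="soft_l1",f_scale=1)
b,a=ax(s.x);print("n",len(Q),"tip",b,"axis",a,"tilt",np.degrees(np.arccos(a[2])),"az",np.degrees(np.arctan2(a[1],a[0])),"rms",np.median(abs(res(s.x))))
t=Z[(np.hypot(Z[:,0]-557,Z[:,1]-17)<22)&(Z[:,2]>139)];h=(t-b)@a;k=abs(h)<2.5
print("tip face",k.sum(),t[k].mean(0),"hmax",np.percentile(h,[50,90,99]))
E
python3 m.py
```

```text
clock: 1.95
position: [499.7, 70.8, 269.8]
ee_rot: [-0.542, 0.542, -0.455, 0.454]
ft_force: [-0.0, 1.2, 0.1]
gripper_width: 85.3
{'clock': 1.95, 'position': [499.69, 70.8, 269.8], 'ft_force': [-0.01, 1.21, 0.09], 'moment': [0.03, 0.01, 0.02], 'gripper_width': 85.28, 'q': [0.46, 0.15, -0.22, -0.0, -1.2, 1.28]}
uv tip [398.4  134.78]
plate 11.769629849395244 ((560.9730224609375, 47.2392692565918), (114.65512084960938, 168.28622436523438), 9.194299697875977)
n 1317 tip [559.44  10.08 153.3 ] axis [ 0.08 -0.46  0.88] tilt 28.009678422214726 az -80.66677900206125 rms 0.23463108085897844
tip face 264 [559.54  12.12 153.55] hmax [-8.1  -0.52  0.38]
```

View pics/w1.png

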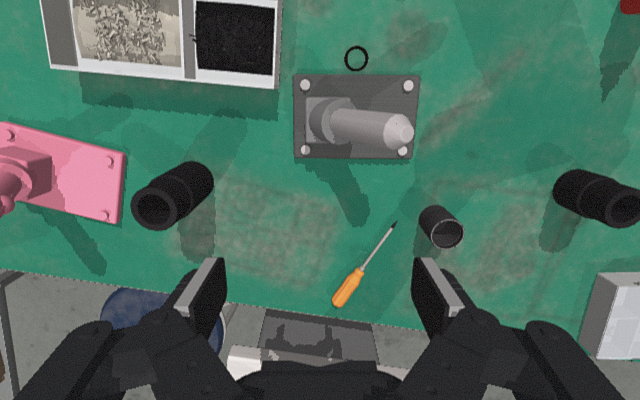

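```bash
sed -i 's/radians(-80)/radians(-80.7)/' h.py; python3 -c "
from h import *
row([439,229,190],Rt(0))"
```

```text
row 0.0019 0.0138 -0.0003 -166.0 79.7 -31.7 | rows>= 3.7
```

```bash
python3 -m pendant '0 0.013 0 -166 79.7 -31.7 100;0 0.013 0 -166 79.7 -31.7 100;0 0.013 0 -166 79.7 -31.7 100;0 0.013 0 -166 79.7 -31.7 100;0 0.013 0 -166 79.7 -31.7 100;0 0.013 0 -166 79.7 -31.7 100'; python3 -c "
from h import *
row([439,229,74],Rt(0))"
```

```text
clock: 2.6
position: [437.7, 230.6, 189.3]
ee_rot: [-0.539, 0.541, -0.457, 0.456]
ft_force: [0.6, 0.7, 0.0]
gripper_width: 85.6
row 0.0032 0.0052 0.0008 1.7 115.3 1.4 | rows>= 2.3
```

```bash
python3 -m pendant '0 0.003 0 1 40 1 100;0 0.003 0 1 75 1 100;0 0.003 0 1 100 1 100;0 0.003 0 1 115 1 100;0 0.003 0 1 115 1 100' ; python3 -m pendant '0 0 0 0 0 0 40;0 0 0 0 0 0 40;0 0 0 0 0 0 40;0 0 0 0 0 0 40;0 0 0 0 0 0 40;0 0 0 0 0 0 40;0 0 0 0 0 0 40;0 0 0 0 0 0 40' 80; python3 -c "
from h import *
row([439,229,220],Rt(0));state()"
```

```text
clock: 3.1
position: [437.6, 228.4, 72.8]
ee_rot: [-0.537, 0.542, -0.458, 0.457]
ft_force: [-0.1, -0.4, 0.4]
gripper_width: 85.7
clock: 3.9
position: [438.4, 228.8, 74.5]
ee_rot: [-0.538, 0.541, -0.458, 0.457]
ft_force: [-1.1, -1.9, 5.1]
gripper_width: 47.0
row 0.0042 0.0019 0.0021 0.2 -145.5 -0.0 | rows>= 2.9
{'clock': 3.9, 'position': [438.42, 228.78, 74.52], 'ft_force': [-1.08, -1.88, 5.11], 'moment': [-0.27, 0.2, -0.04], 'gripper_width': 47.03, 'q': [0.81, 0.35, -0.51, -0.0, -0.72, 0.93]}
```

```bash
cat >> h.py <<'E'
TIP=np.array([559.4,10.1,153.3]);A=-Rt(28)[:,1];DT=74.
def at(s,off=(0,0)):
    "row that puts the wide end at rod coordinate s (foot=0, tip=100); off: along tool x,z"
    M=Rt(28);row(TIP+A*(s-100+DT)+M[:,0]*off[0]+M[:,2]*off[1],M)
def where():
    o=get_obs();M=Rq(o["ee_rot"]);B=Rt(28);v=o["position"]-TIP
    r=R.from_matrix(B.T@M).as_rotvec()
    print("t%.2f s=%.1f off x%.1f z%.1f | rot %s F tool x%.1f y%.1f z%.1f |M %s w%.1f"%(o["clock"],100+v@A-DT,v@B[:,0],v@B[:,2],np.round(r,3),*(B.T@o["ft_force"]),np.round(B.T@o["moment"],2),o["gripper_width"]))
E
python3 -m pendant '0 0 0 0 -50 0 30;0 0 0 0 -100 0 30;0 0 0 0 -150 0 30;0 0 0 0 -180 0 30;0 0 0 0 -180 0 30;0 0 0 0 -180 0 30'; python3 -c "
from h import *
at(140);state()"
```

```text
clock: 4.5
position: [438.4, 229.1, 254.6]
ee_rot: [-0.538, 0.541, -0.458, 0.457]
ft_force: [0.1, -1.4, -2.8]
gripper_width: 46.5
row 0.0046 0.0003 0.4892 289.3 0.4 83.6 | rows>= 6.0
{'clock': 4.5, 'position': [438.4, 229.1, 254.61], 'ft_force': [0.14, -1.42, -2.76], 'moment': [-0.03, 0.1, 0.01], 'gripper_width': 46.49, 'q': [0.81, 0.15, -0.26, -0.0, -1.17, 0.93]}
```

```bash
python3 -m pendant '0.004 0 0.489 289 0 83.6 30;0.004 0 0.489 289 0 83.6 30;0.004 0 0.489 289 0 83.6 30;0.004 0 0.489 289 0 83.6 30;0.004 0 0.489 289 0 83.6 30;0.004 0 0.489 289 0 83.6 30;0.004 0 0.489 289 0 83.6 30;0.004 0 0.489 289 0 83.6 30';python3 -m pendant '0 0 0 0 0 0 30;0 0 0 0 0 0 30'; python3 -c "
from h import *
where();at(112);state()
for n in('wrist','scene'):
    p,d=camera(n);c=camera_params(n);np.savez('n_'+n+'.npz',p=p,d=d);print(proj(TIP,c))
    u,v=proj(TIP,c).astype(int);k=140 if n=='wrist' else 60
    cv2.imwrite('pics/a_'+n+'.png',p[:,:,::-1] if n=='wrist' else cv2.resize(p[v-k:v+k,u-k:u+k,::-1],None,fx=4,fy=4))
"
```

```text
clock: 5.3
position: [568.0, -44.7, 251.0]
ee_rot: [0.631, -0.412, 0.577, -0.314]
ft_force: [-0.9, 1.6, -3.1]
gripper_width: 46.6
clock: 5.5
position: [566.9, -43.4, 249.7]
ee_rot: [0.631, -0.413, 0.578, -0.313]
ft_force: [0.6, 0.3, -2.6]
gripper_width: 46.6
t5.50 s=136.5 off x2.4 z-1.3 | rot [-0.007  0.007  0.002] F tool x1.0 y2.4 z0.7 |M [-0.   -0.03 -1.3 ] w46.6
row 0.0068 -0.0065 -0.0021 -2.4 24.5 1.4 | rows>= 0.5
{'clock': 5.5, 'position': [566.87, -43.39, 249.69], 'ft_force': [0.61, 0.33, -2.61], 'moment': [-1.28, -0.22, 0.03], 'gripper_width': 46.64, 'q': [-0.07, 0.38, 0.14, -0.48, -1.47, 1.88]}
[316.9283935  191.45079669]
[329.81531084 201.77159696]
```

View pics/a_wrist.png

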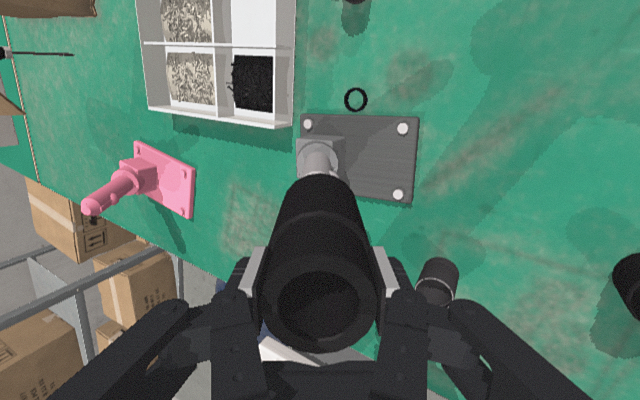

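View pics/a_scene.png

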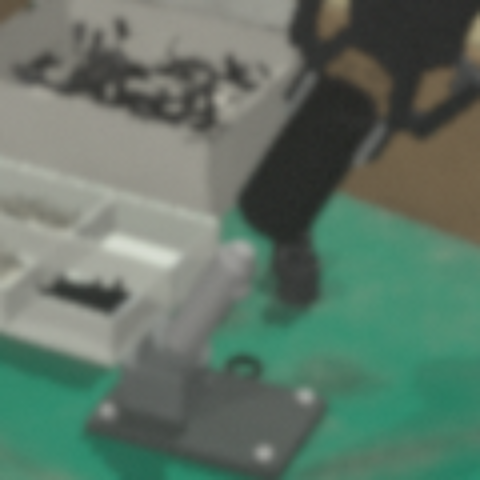

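```bash
cat > f.py <<'E'
from h import *
from scipy.optimize import least_squares
np.set_printoptions(precision=2,suppress=True)
where();M=Rt(28)
def fit(Q,r,free=True):
    def ax(v):
        a=A+M[:,0]*v[2]*free+M[:,2]*v[3]*free if free else A
        return TIP+M[:,0]*v[0]+M[:,2]*v[1],a/np.linalg.norm(a)
    def res(v):
        b,a=ax(v);return np.linalg.norm(np.cross(Q-b,a),axis=1)-r
    s=least_squares(res,[0,0,0,0],loss="soft_l1",f_scale=1.5);return s.x,np.median(abs(res(s.x))),len(Q)
import sys
for n in sys.argv[1:]:
    p,d=camera(n);c=camera_params(n);Z=cloud(d,c).reshape(-1,3);v=Z-TIP;h=v@A;q=np.linalg.norm(np.cross(v,A),axis=1)
    o=get_obs();e=(o["position"]-TIP)@A-DT
    for k,lo,hi,r,g in(("rod",-85,min(-14,e-4),15,22),("barrel",e+6,e+70,27,40)):
        Q=Z[(h>lo)&(h<hi)&(q<g)]
        for fr in(True,False):
            if len(Q)>20:print(n,k,*fit(Q,r,fr))
    Q=Z[(h>3)&(q<45)];print("barrel wide end h pct",np.percentile((Q-TIP)@A,[0,1,3,5]))
E
python3 f.py scene top wrist
```

```text
t5.60 s=137.5 off x1.8 z-0.8 | rot [-0.01  0.01  0.  ] F tool x1.3 y2.8 z-0.6 |M [ 0.03 -0.04 -1.25] w46.7
scene rod [ 2.29 -0.67  0.02  0.01] 1.174026878041924 220
scene rod [ 1.32 -1.05  0.    0.  ] 1.2321456778396378 220
scene barrel [ 2.7  -1.02  0.   -0.  ] 1.0418652717326182 407
scene barrel [ 2.87 -1.3   0.    0.  ] 1.0227193755935815 407
barrel wide end h pct [34.9  46.18 62.7  78.64]
top rod [ 0.89 -0.22  0.01 -0.  ] 0.6558010062450244 113
top rod [ 0.62 -0.21  0.    0.  ] 0.6450633461126056 113
top barrel [ 5.83  3.66 -0.06 -0.08] 0.7114436074255224 76
top barrel [ 2.39 -0.7   0.    0.  ] 0.7234376254985797 76
barrel wide end h pct [ 37.07  44.76  63.9  268.42]
wrist rod [0.76 0.   0.01 0.  ] 0.19227326779849996 444
wrist rod [ 0.11 -0.12  0.    0.  ] 0.15909646561758617 444
wrist barrel [ 1.86 -1.97 -0.    0.02] 0.45014349709761525 2946
wrist barrel [ 1.68 -0.27  0.    0.  ] 0.3259646358046169 2946
barrel wide end h pct [37.73 54.09 77.39 94.51]
```

```bash
python3 -m pendant '0.008 -0.008 -0.001 -1.8 15 0.5 30;0.008 -0.008 -0.001 -1.8 30 0.5 30;0.008 -0.008 -0.001 -1.8 30 0.5 30;0.008 -0.008 -0.001 -1.8 30 0.5 30'; python3 f.py wrist scene; python3 -c "
from h import *
at(90)"
```

```text
clock: 6.15
position: [565.6, -28.0, 226.2]
ee_rot: [0.636, -0.412, 0.572, -0.314]
ft_force: [-0.1, -0.1, -2.0]
gripper_width: 46.9
t6.15 s=108.5 off x-0.1 z-0.0 | rot [ 0. -0. -0.] F tool x1.0 y1.7 z-0.1 |M [ 0.    0.01 -1.34] w46.9
wrist rod [-0.2   0.28  0.    0.  ] 0.11836204977035969 248
wrist rod [-0.21  0.14  0.    0.  ] 0.11954211317135677 248
wrist barrel [-0.04  0.14 -0.    0.01] 0.4589481267993669 2941
wrist barrel [-0.28  0.77  0.    0.  ] 0.355354280862862 2941
barrel wide end h pct [ 8.92 25.12 48.11 65.36]
scene rod [ 3.06 -1.06  0.03  0.  ] 1.2524742813297571 217
scene rod [ 1.57 -1.25  0.    0.  ] 1.185506155489529 217
scene barrel [ 1.12  0.94 -0.   -0.02] 1.13810356377898 379
scene barrel [1.07 0.22 0.   0.  ] 1.1771007239806082 379
barrel wide end h pct [ 6.65 15.63 33.84 50.16]
row -0.0056 0.0044 0.0012 -0.0 19.2 -0.5 | rows>= 0.4
```

```bash
python3 -m pendant '0 0 0 0 5 -0.3 30;0 0 0 0 10 -0.3 30;0 0 0 0 13 -0.3 30;0 0 0 0 13 -0.3 30'; python3 -c "
from h import *
where()";python3 -m pendant '0 0 0 0 1.5 0 30;0 0 0 0 3 0 30;0 0 0 0 3 0 30'; python3 -c "
from h import *
where()"
```

```text
clock: 6.65
position: [564.5, -22.2, 214.6]
ee_rot: [0.636, -0.412, 0.573, -0.315]
ft_force: [0.6, 0.3, -2.8]
gripper_width: 46.7
t6.65 s=95.5 off x0.1 z-0.2 | rot [ 0.004 -0.004 -0.001] F tool x1.2 y2.6 z0.7 |M [-0.01  0.01 -1.37] w46.7
clock: 6.95
position: [564.2, -20.7, 211.7]
ee_rot: [0.635, -0.412, 0.573, -0.314]
ft_force: [1.2, 0.4, -2.5]
gripper_width: 46.5
t6.95 s=92.2 off x0.1 z-0.2 | rot [ 0.004 -0.004 -0.001] F tool x1.0 y2.3 z1.2 |M [-0.01 -0.02 -1.34] w46.5
```

```bash
w(){ python3 -c "
from h import *
where()"; }
for i in 1 2 3;do python3 -m pendant '0 0 0 0 1 0 30;0 0 0 0 2 0 30;0 0 0 0 2 0 30' >/dev/null; w; done
```

```text
t7.25 s=90.1 off x0.1 z-0.3 | rot [ 0.004 -0.004 -0.   ] F tool x0.7 y3.4 z-0.3 |M [ 0.01 -0.02 -1.27] w46.3
t7.55 s=87.9 off x0.1 z-0.4 | rot [ 0.003 -0.004 -0.   ] F tool x-0.0 y2.8 z-0.3 |M [ 0.    0.01 -1.35] w46.8
t7.85 s=85.7 off x0.1 z-0.5 | rot [ 0.003 -0.003 -0.   ] F tool x1.6 y2.5 z0.3 |M [-0.04  0.03 -1.34] w46.6
```

```bash
w(){ python3 -c "
from h import *
where()"; }
for i in 1 2 3;do python3 -m pendant '-0.001 0.001 0 0 1 0.1 30;-0.001 0.001 0 0 2 0.2 30;-0.001 0.001 0 0 2 0.2 30' >/dev/null; w; done
```

```text
t8.15 s=83.5 off x0.1 z-0.3 | rot [ 0.002 -0.002 -0.   ] F tool x0.7 y1.8 z0.8 |M [ 0.05 -0.01 -1.35] w47.2
t8.45 s=81.3 off x0.1 z-0.2 | rot [ 0.    -0.001  0.   ] F tool x1.5 y2.0 z0.2 |M [ 0.    0.01 -1.32] w47.0
t8.75 s=79.1 off x0.1 z-0.1 | rot [-0.001 -0.     0.   ] F tool x1.3 y2.6 z-0.1 |M [-0.   -0.02 -1.36] w47.0
```

```bash
w(){ python3 -c "
from h import *
where()"; }
for i in 1 2 3;do python3 -m pendant '0 0 0 0 1 0 30;0 0 0 0 2 0.1 30;0 0 0 0 2 0.1 30' >/dev/null; w; done
```

```text
t9.05 s=77.1 off x0.4 z0.0 | rot [-0.001 -0.    -0.   ] F tool x2.7 y2.6 z-0.2 |M [-0.09  0.03 -1.71] w47.0
t9.35 s=76.0 off x0.6 z0.2 | rot [-0.    -0.001 -0.002] F tool x1.9 y-2.2 z-0.2 |M [-0.36  0.03 -1.81] w46.6
t9.65 s=75.4 off x0.7 z0.4 | rot [ 0.001 -0.002 -0.003] F tool x1.8 y-7.1 z-1.7 |M [-0.75 -0.02 -1.37] w47.0
```

```bash
w(){ python3 -c "
from h import *
where()"; }
for i in 1 2 3;do python3 -m pendant '0 0 0 0 2 0 30;0 0 0 0 4 0 30;0 0 0 0 4 0 30' >/dev/null; w; done
```

```text
t9.95 s=72.8 off x0.6 z0.2 | rot [ 0.001 -0.003 -0.004] F tool x1.5 y-4.9 z-3.4 |M [-0.85 -0.04 -1.52] w46.4
t10.25 s=68.6 off x0.7 z-0.1 | rot [ 0.    -0.003 -0.004] F tool x2.5 y-2.1 z-1.5 |M [-0.55 -0.01 -1.63] w46.8
t10.55 s=63.7 off x0.7 z-0.3 | rot [-0.    -0.002 -0.003] F tool x2.5 y-0.3 z-0.2 |M [-0.36  0.01 -1.73] w46.5
```

```bash
w(){ python3 -c "
from h import *
where()"; }
for i in 1 2 3 4;do python3 -m pendant '0 0 0 0 2 0 30;0 0 0 0 5 0.1 30;0 0 0 0 5 0.1 30' >/dev/null; w; done
```

```text
t10.85 s=57.7 off x0.8 z-0.4 | rot [-0.001 -0.001 -0.003] F tool x3.3 y0.3 z0.0 |M [-0.19  0.01 -1.78] w46.8
t11.15 s=51.8 off x0.8 z-0.4 | rot [-0.001 -0.001 -0.002] F tool x2.0 y0.2 z0.1 |M [-0.16 -0.02 -1.74] w46.9
t11.45 s=46.0 off x0.9 z-0.4 | rot [-0.002  0.    -0.002] F tool x2.6 y0.9 z-0.5 |M [-0.1  -0.05 -1.7 ] w47.0
t11.75 s=40.2 off x1.0 z-0.4 | rot [-0.002  0.001 -0.001] F tool x2.0 y1.2 z-0.6 |M [-0.03 -0.03 -1.66] w46.7
```

```bash
w(){ python3 -c "
from h import *
where()"; }
for i in 1 2 3 4;do python3 -m pendant '0 0 0 0 0.8 0.1 30;0 0 0 0 1.5 0.1 30;0 0 0 0 1.5 0.1 30' >/dev/null; w; done
```

```text
t12.05 s=38.5 off x0.9 z-0.3 | rot [-0.002  0.001 -0.001] F tool x3.0 y-1.5 z-0.7 |M [-0.21  0.01 -1.51] w46.6
t12.35 s=36.6 off x1.0 z-0.4 | rot [-0.002  0.001 -0.001] F tool x2.4 y-0.4 z-0.1 |M [-0.13 -0.1  -1.64] w46.7
t12.65 s=34.3 off x1.0 z-0.4 | rot [-0.003  0.002 -0.   ] F tool x2.6 y2.4 z0.4 |M [ 0.01  0.01 -1.73] w46.7
t12.95 s=31.6 off x1.0 z-0.6 | rot [-0.004  0.003  0.001] F tool x3.9 y6.8 z0.2 |M [ 0.27 -0.02 -1.98] w46.8
```

```bash
w(){ python3 -c "
from h import *
where()"; }
for i in 1 2 3 4;do python3 -m pendant '0.001 -0.001 0 0 0.6 0.1 30;0.001 -0.001 0 0 1.2 0.2 30;0.001 -0.001 0 0 1.2 0.2 30' >/dev/null; w; done
```

```text
t13.25 s=30.0 off x0.9 z-0.6 | rot [-0.003  0.002  0.001] F tool x2.3 y4.8 z-0.6 |M [-0.02  0.01 -1.85] w46.9
t13.55 s=29.2 off x0.6 z-0.3 | rot [-0.002  0.001  0.001] F tool x1.0 y2.9 z-0.0 |M [-0.02 -0.03 -1.38] w46.8
t13.85 s=28.1 off x0.5 z0.0 | rot [-0.001 -0.001  0.001] F tool x0.7 y1.9 z0.5 |M [ 0.01 -0.03 -1.34] w46.7
t14.15 s=26.8 off x0.4 z0.2 | rot [ 0.    -0.002  0.001] F tool x1.9 y1.8 z-0.0 |M [-0.04 -0.   -1.32] w46.7
```

```bash
w(){ python3 -c "
from h import *
where()"; }
python3 -m pendant '0 0 0 0 0.7 -0.1 30;0 0 0 0 1.4 -0.2 30;0 0 0 0 1.4 -0.2 30' >/dev/null; w; python3 f.py wrist scene
python3 -m pendant '0 0 0 0 0 0 70;0 0 0 0 0 0 100;0 0 0 0 0 0 100;0 0 0 0 0 0 100;0 0 0 0 0 0 100;0 0 0 0 0 0 100'; w
```

```text
t14.45 s=25.2 off x0.4 z-0.1 | rot [ 0.    -0.001  0.001] F tool x1.4 y2.4 z0.6 |M [ 0.02 -0.01 -1.32] w46.7
t14.45 s=25.2 off x0.4 z-0.1 | rot [ 0. -0.  0.] F tool x1.4 y2.4 z0.6 |M [ 0.02 -0.01 -1.32] w46.7
wrist barrel [ 0.03  0.68 -0.    0.01] 0.38126167193400207 2895
wrist barrel [0.11 0.23 0.   0.  ] 0.28444196098877583 2895
barrel wide end h pct [ 3.03  5.25  8.6  11.54]
scene barrel [ 1.04 -0.52 -0.01 -0.  ] 1.257495377764707 348
scene barrel [ 1.23 -0.51  0.    0.  ] 1.2397393841011475 348
barrel wide end h pct [ 3.02  9.22 17.34 24.42]
clock: 15.15
position: [559.4, 10.0, 152.6]
ee_rot: [0.634, -0.412, 0.574, -0.313]
ft_force: [-0.2, 0.0, -0.2]
gripper_width: 85.6
t15.15 s=25.4 off x0.4 z0.0 | rot [ 0.    -0.002  0.001] F tool x0.0 y0.2 z-0.2 |M [ 0.03 -0.02 -0.94] w85.6
```

```bash
python3 -m pendant '0 0 0 0 -20 0 100;0 0 0 0 -60 0 100;0 0 0 0 -100 0 100;0 0 0 0 -140 0 100;0 0 0 0 -140 0 100;0 0 0 0 -140 0 100'; python3 - <<'E'
from h import *
np.set_printoptions(precision=1,suppress=True)
where()
for n in("wrist","scene","top"):
    p,d=camera(n);c=camera_params(n);Z=cloud(d,c).reshape(-1,3);v=Z-TIP;h=v@A+100;q=np.linalg.norm(np.cross(v,A),axis=1)
    m=(q<30)&(h>10)&(h<160)
    print(n,m.sum(),"neck end s",np.percentile(h[m&(q>17)&(q<23.5)],[90,98]),"shoulder s",np.percentile(h[m&(q>25.2)&(q<28)],[2,50,95,98]),"hist",np.histogram(h[m&(q>17)],bins=np.arange(10,150,10))[0])
    if n=="wrist":cv2.imwrite("pics/end.png",p[:,:,::-1])
E
```

```text
clock: 15.75
position: [570.2, -55.2, 276.8]
ee_rot: [0.635, -0.411, 0.574, -0.314]
ft_force: [0.1, 0.5, -0.9]
gripper_width: 85.4
t15.75 s=166.1 off x0.5 z0.1 | rot [ 0. -0.  0.] F tool x0.0 y1.0 z0.1 |M [ 0. -0. -1.] w85.4
wrist 3594 neck end s [127.6 128.1] shoulder s [21.2 67.5 91.5 92.2] hist [   6   62   50   61   74   72   85  117  373  124  138 1253    0]
scene 690 neck end s [129.3 130.8] shoulder s [ 21.4  77.9 124.7 127.6] hist [ 4 42 47 48 40 52 50 48 74 50 57 99  9]
top 488 neck end s [128.7 130. ] shoulder s [21.2 61.6 92.6 95.7] hist [ 2 28 29 25 28 29 30 38 54 38 44 84  4]
```

View pics/end.png

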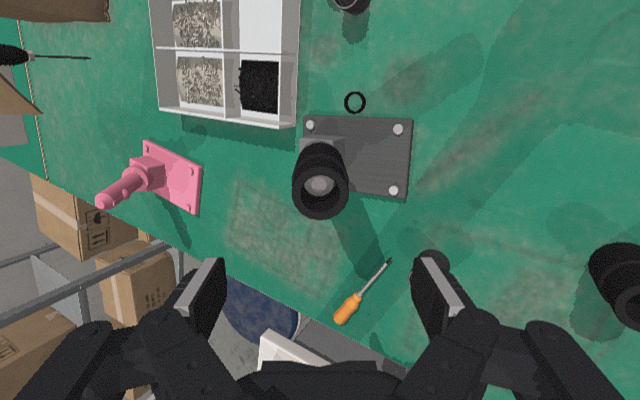

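```bash
python3 -m pendant '0 0 0 0 -20 0 100;0 0 0 0 -20 0 100;0 0 0 0 -20 0 100;0 0 0 0 -20 0 100'; python3 - <<'E'
from h import *
np.set_printoptions(precision=1,suppress=True)
where()
for n in("wrist","scene","top"):
    p,d=camera(n);c=camera_params(n);W=cloud(d,c);Z=W.reshape(-1,3);v=Z-TIP;h=v@A+100;q=np.linalg.norm(np.cross(v,A),axis=1)
    m=(q>18)&(q<22.5)&(h>115)&(h<140);k=(abs(Z[:,0]-552)<40)&(abs(Z[:,1]+0)<40)&(abs(Z[:,2]-12)<6)
    inner=(q<6)&(h>80)&(h<112)
    print(n,"rim s",np.median(h[m]),m.sum(),"plate z",np.median(Z[k,2]),"rod tip inside s",np.median(h[inner]),inner.sum())
    for nm,xy in(("short",(515,-268)),("glue",(734,-246))):
        r=(np.hypot(Z[:,0]-xy[0],Z[:,1]-xy[1])<32)&(Z[:,2]>60)&(Z[:,2]<125)
        if r.sum():print("  ",nm,r.sum(),Z[r].max(0),Z[r].min(0))
E
```

```text
clock: 16.3
position: [570.5, -63.1, 291.1]
ee_rot: [0.633, -0.412, 0.576, -0.311]
ft_force: [-0.1, 0.2, -0.4]
gripper_width: 85.6
t16.30 s=182.4 off x0.7 z-0.9 | rot [-0. -0.  0.] F tool x-0.0 y0.5 z-0.1 |M [ 0.   0.  -0.9] w85.6
wrist rim s 128.426313650233 707 plate z 11.906205520540027 rod tip inside s 99.84011701455077 120
   short 1705 [ 540.7 -244.5   82.4] [ 492.7 -281.9   60. ]
scene rim s 127.56383541086393 48 plate z 11.523706990302117 rod tip inside s nan 0
   short 284 [ 540.9 -247.1   83.9] [ 488.  -294.7   60. ]
   glue 176 [ 748.3 -231.3  119.2] [ 713.4 -270.3   60.1]
top rim s 127.37330815156739 73 plate z 11.369737147109618 rod tip inside s 100.08466571003787 2
   short 134 [ 538.6 -245.    85.6] [ 492.2 -291.6   60.1]
  return _methods._mean(a, axis=axis, dtype=dtype,
  ret = ret.dtype.type(ret / rcount)
```

```bash
python3 -c "
from h import *
at(19)"
```

```text
row 0.0036 0.0004 -0.003 -0.2 164.0 1.4 | rows>= 3.3
```

```bash
w(){ python3 -c "
from h import *
where()"; }
python3 -m pendant '0.002 0 -0.002 0 50 0.8 100;0.002 0 -0.002 0 100 0.8 100;0.002 0 -0.002 0 135 0.8 100;0.002 0 -0.002 0 155 0.8 100;0.002 0 -0.002 0 163 0.8 100;0.002 0 -0.002 0 163 0.8 100;0.002 0 -0.002 0 163 0.8 100' >/dev/null;w
python3 -m pendant '0 0 0 0 0 0 30;0 0 0 0 0 0 30;0 0 0 0 0 0 30;0 0 0 0 0 0 30;0 0 0 0 0 0 30;0 0 0 0 0 0 30;0 0 0 0 0 0 30;0 0 0 0 0 0 30' 60 >/dev/null;w
for i in 1 2 3; do python3 -m pendant '0 0 0 0 -0.8 0 30;0 0 0 0 -1.2 0 30;0 0 0 0 -1.2 0 30' >/dev/null; w; done
```

```text
t17.15 s=21.2 off x0.2 z0.2 | rot [ 0.    -0.001  0.   ] F tool x-0.2 y-0.3 z0.3 |M [-0.01  0.02 -0.94] w85.5
t17.95 s=22.5 off x0.7 z1.0 | rot [ 0.002 -0.002 -0.002] F tool x1.6 y-7.2 z0.0 |M [ 0.   -0.05 -1.52] w47.4
t18.25 s=23.2 off x0.7 z0.7 | rot [ 0.002 -0.002 -0.001] F tool x1.4 y-0.4 z0.5 |M [ 0.03 -0.02 -1.4 ] w47.2
t18.55 s=23.8 off x0.6 z0.4 | rot [ 0.001 -0.001 -0.001] F tool x1.4 y1.8 z-0.7 |M [ 0.19 -0.   -1.5 ] w47.2
t18.85 s=24.7 off x0.4 z0.1 | rot [-0.    -0.001 -0.   ] F tool x1.1 y2.5 z0.3 |M [ 0.07  0.06 -1.29] w47.3
```

```bash
w(){ python3 -c "
from h import *
where()"; }
for i in 1 2 3 4 5; do python3 -m pendant '0 0 0 0 -0.8 0 30;0 0 0 0 -1.2 0 30;0 0 0 0 -1.2 0 30' >/dev/null; w; done
```

```text
t19.15 s=25.9 off x0.4 z0.1 | rot [-0.    -0.001  0.   ] F tool x0.8 y2.4 z-0.3 |M [ 0.   -0.02 -1.27] w46.8
t19.45 s=27.3 off x0.4 z0.1 | rot [-0.    -0.001 -0.   ] F tool x0.8 y2.1 z0.5 |M [ 0.03  0.02 -1.33] w47.4
t19.75 s=28.6 off x0.4 z0.1 | rot [-0.    -0.001 -0.   ] F tool x1.2 y2.2 z-0.4 |M [ 0.03 -0.02 -1.28] w47.3
t20.05 s=29.8 off x0.4 z0.1 | rot [-0.    -0.001 -0.   ] F tool x1.2 y2.4 z1.0 |M [ 0.06 -0.01 -1.26] w47.2
t20.35 s=31.1 off x0.4 z0.1 | rot [ 0.    -0.001 -0.   ] F tool x1.0 y1.6 z-0.6 |M [ 0.06 -0.07 -1.29] w47.0
```

```bash
w(){ python3 -c "
from h import *
where()"; }
for i in 1 2; do python3 -m pendant '0 0 0 0 -0.6 0 30;0 0 0 0 -0.8 0 30;0 0 0 0 -0.8 0 30' >/dev/null; w; done; python3 - <<'E'
from h import *
for n in("scene","top"):
    p,d=camera(n);c=camera_params(n);Z=cloud(d,c).reshape(-1,3);v=Z-TIP;h=v@A+100;q=np.linalg.norm(np.cross(v,A),axis=1)
    m=(q>17)&(q<22.5)&(h>115)&(h<150);print(n,np.percentile(h[m],[10,50,90]).round(1),m.sum())
E
```

```text
t20.65 s=32.0 off x0.4 z0.1 | rot [ 0.    -0.001 -0.   ] F tool x0.9 y1.3 z-0.3 |M [ 0.05  0.03 -1.26] w47.1
t20.95 s=32.8 off x0.5 z0.2 | rot [ 0.    -0.001 -0.   ] F tool x0.9 y2.5 z0.4 |M [ 0.05  0.03 -1.28] w46.9
scene [127.2 137.7 139.6] 61Traceback (most recent call last):
  File "<stdin>", line 4, in <module>
    return _quantile_unchecked(
        a, q, axis, out, overwrite_input, method, keepdims, weights)
    return _ureduce(a,
                    func=_quantile_ureduce_func,
    ...<5 lines>...
                    overwrite_input=overwrite_input,
                    method=method)
    r = func(a, **kwargs)
    result = _quantile(arr,
                       quantiles=q,
    ...<2 lines>...
                       out=out,
                       weights=wgt)
    slices_having_nans = np.isnan(arr[-1, ...])
                                  ~~~^^^^^^^^^
IndexError: index -1 is out of bounds for axis 0 with size 0
```

```bash
w(){ python3 -c "
from h import *
where()"; }
for i in 1 2 3; do python3 -m pendant '0 0 0 0 -0.6 0 30;0 0 0 0 -1 0 30;0 0 0 0 -1 0 30' >/dev/null; w; done
```

```text
t21.35 s=33.5 off x0.5 z0.1 | rot [-0.    -0.001 -0.   ] F tool x1.7 y3.6 z0.7 |M [ 0.24 -0.01 -1.51] w47.0
t21.65 s=34.0 off x0.6 z-0.0 | rot [-0.    -0.001  0.   ] F tool x1.8 y7.9 z0.6 |M [ 0.45 -0.01 -1.66] w47.0
t21.95 s=34.4 off x0.7 z-0.1 | rot [-0.001 -0.     0.   ] F tool x3.4 y8.7 z1.8 |M [ 0.6   0.   -1.83] w46.9
```

```bash
w(){ python3 -c "
from h import *
where()"; }
python3 -m pendant '0 0 0 -0.2 2 0 30;0 0 0 -0.3 4 0 30;0 0 0 -0.3 5.7 0 30;0 0 0 -0.3 5.7 0 30;0 0 0 -0.3 5.7 0 30' >/dev/null; w
python3 -m pendant '0 0 0 0 0 0 100;0 0 0 0 0 0 100;0 0 0 0 0 0 100;0 0 0 0 0 0 100;0 0 0 0 0 0 100;0 0 0 0 0 0 100' >/dev/null;w
python3 -m pendant '0 0 0 0 -20 0 100;0 0 0 0 -60 0 100;0 0 0 0 -100 0 100;0 0 0 0 -140 0 100;0 0 0 0 -160 0 100;0 0 0 0 -160 0 100;0 0 0 0 -160 0 100;0 0 0 0 -160 0 100'; python3 - <<'E'
from h import *
where()
for n in("wrist","scene","top"):
    p,d=camera(n);c=camera_params(n);Z=cloud(d,c).reshape(-1,3);v=Z-TIP;h=v@A+100;q=np.linalg.norm(np.cross(v,A),axis=1)
    m=(q>18)&(q<22.5)&(h>115)&(h<145);print(n,"rim s",np.median(h[m]).round(1),m.sum())
E
```

```text
t22.45 s=29.1 off x0.3 z-0.1 | rot [-0.001 -0.     0.   ] F tool x1.5 y2.3 z0.3 |M [ 0.1  -0.02 -1.22] w47.3
t23.05 s=29.1 off x0.2 z-0.0 | rot [-0.    -0.001  0.   ] F tool x0.6 y-0.3 z-0.5 |M [-0.03  0.08 -0.95] w85.4
clock: 23.85
position: [571.1, -65.0, 295.5]
ee_rot: [0.633, -0.413, 0.576, -0.312]
ft_force: [-0.0, 0.6, 0.8]
gripper_width: 85.6
t23.85 s=187.3 off x0.4 z-0.6 | rot [-0.003  0.001  0.002] F tool x-0.9 y-0.4 z0.1 |M [ 0.05 -0.02 -0.93] w85.6
wrist rim s 128.3 690
scene rim s 126.9 53
top rim s 127.4 73
```

```bash
python3 -c "
from rig import *
print(finish_job())"
```

```text
the job is handed in; nothing more can be done
None
```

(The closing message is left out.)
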